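# Sort mixed tube fittings into their stock trays

### The arm

A 6-joint arm with a two-finger parallel gripper is mounted at the origin on the work surface. World frame = base frame: x ahead of the robot, y to its left, z up, the work surface at z = 0. Lengths are in m, angles in degrees, forces in N, time in s.
With the tool pointing down it reaches from about 0.3 to 0.875 m from the base axis. Payload 6.4 kg.
Tool frame: the origin (TCP) lies between the finger pads; the fingertips stand 17 mm ahead of it and the grasp point (between the pads) lies 2 mm behind it; z points along the fingers, y is the line along which they close (so a half turn about z gives the same grasp; the last joint's range is limited). The gripper opens to 85 mm and grips with 20 to 120 N. Pads are 22 mm wide; open, the fingers measure 114 mm over their backs; the gripper's body (76 mm by 85 mm) begins 54 mm behind the grasp point. The pads swing forward as they close: fully open they stand 13 mm farther back than shut.
Start: joints at [54.815, 10.359, 92.074, -0, 77.567, -11.82], TCP at [0.228, 0.528, 0.248] pointing down, gripper open.
Joint ranges: [-171.53, 171.53], [-51.25, 118.39], [17.06, 147.69], [-65.23, 245.23], [0, 150.52], [-178.68, 178.68]. Speed limits (degrees/s): [147.25, 147.25, 172.46, 180, 180, 180].

### API

Orientations are given as [roll, pitch, yaw] about the fixed x, y, z axes, in that order (R = Rz(yaw) Ry(pitch) Rx(roll)).
In Python, from station import bot, imaging, job gives the robot as it stands.
- The arm moves only by the tool servo_tool, never from a script. Its argument "targets" is a list of rows, each an object with "grip": the opening in per cent of the stroke, from 0 (shut) to 100 (fully open); "linear": the shift along the tool's x, y, z in cm, a list of three; "turn": the turn about the tool's z in degrees. In form: [{"grip": grip, "linear": [x, y, z], "turn": turn}, ...]. A call has 1 to 5 rows; each row shifts and turns the commanded pose from where the row before left it, along the tool's axes as they then stand; what a row does not reach is not made up. A row lasts 1/8 s, in which the tool goes at most 62.5 mm and 10.7 degrees, less where a joint would pass 70% of its speed; a pose out of reach is approached as far as the arm can. A call is refused whole if a number of a shift passes 6.25 or a number of a turn 10.7, either way. A call with a gripper value outside its range is refused whole. The fingers move at their own pace and stop on an object; the grip force is fixed at half the most. Time passes only in rows, so rows that do not move let the fingers close. It gives the time, the measured TCP pose, the force, the opening and the grip force at its end, in the units of the state.
- bot.read_state(): the state, without advancing time (a new reading comes with each control period).
- imaging.snapshot(name): name is "scene" or "top"; returns the picture (420x560x3 uint8, red, green, blue); there is no depth.
- imaging.camera_model(name): a dict with "K" (3x3 intrinsics, pixels), "rvec" (rotation vector, rad) and "tvec" (3), from world to camera coordinates, as OpenCV has them. Camera axes: x right, y down, z forward; pixel columns grow to the right and rows downward; lengths in m; the calibration is good to about 2 mm. A picture is of the moment at which its call begins. camera_model takes no time and is no camera call.
- job.sign_off(): hands the job in; it is judged then, once.
The state is a dict: "time": time; "joint_pos": joint angles; "dq": joint speeds; "effort": joint torques, N m; "eef_pos": TCP position; "tool_rot": TCP orientation; "ft_force": force on the tool from outside, world axes, zero at the start; "wrist_torque": the same for the moment, N m; "opening": finger opening in m; "finger_force": force on a finger pad.
Only numpy, scipy, OpenCV 4.12 (cv2) and the standard library are available. Lean on these libraries where they do the work, as an engineer would, in place of code of your own. Each camera call takes 0.05 s, during which the arm holds its last target. There are 200 camera calls.

### The job

Sort the mixed stainless parts from the welding bench into their stock trays: the two straight tubes standing on end in the blue tray, the two flanged ferrules flange down in the yellow tray, and the tee lying flat in the green tray. Each part must rest on the tray's own floor, none on top of another or on a rim, set down and not dropped; leave the red-lidded tin standing among them where it is.

Things in the scene. Friction and masses are not known exactly. Their poses are not given: they have to be found in the camera images.
- tube1: a straight stainless tube standing on end, 38 mm outside diameter, 75 mm tall, with a copper-coloured weld ring (40 mm across) round its middle and its bore closed by a black push-in cap about 4 mm below the rim; about 150 g. Origin: centre of the underside; z up along the tube. The two tubes are alike and interchangeable.
- tube2: a straight stainless tube standing on end, 38 mm outside diameter, 75 mm tall, with a copper-coloured weld ring (40 mm across) round its middle and its bore closed by a black push-in cap about 4 mm below the rim; about 150 g. Origin: centre of the underside; z up along the tube. The two tubes are alike and interchangeable.
- ferrule1: a stainless clamp ferrule standing flange down: a flange 50 mm in diameter and 3 mm thick, tapering by 6.5 mm height to a neck of 38 mm outside diameter that rises to 29 mm above the bench; bore closed by a black cap; about 100 g. Grip the neck. Origin: centre of the underside; z up. The two ferrules are alike and interchangeable.
- ferrule2: a stainless clamp ferrule standing flange down: a flange 50 mm in diameter and 3 mm thick, tapering by 6.5 mm height to a neck of 38 mm outside diameter that rises to 29 mm above the bench; bore closed by a black cap; about 100 g. Grip the neck. Origin: centre of the underside; z up. The two ferrules are alike and interchangeable.
- tee: a stainless tube tee lying flat on the bench, all three arms of 38 mm outside diameter with their ends closed by black caps; about 260 g. Origin: where the axes of the arms cross, 19 mm above what it lies on. The straight run lies along its x from -55 to +55 mm; the branch points along its +y and ends 46 mm from the origin (27 mm clear of the run, so it can be gripped across, along x, about 34 mm from the origin). Its z points up at the start.
- blue_tray: the blue painted shallow stock tray, fixed to the bench: outside 125 mm (its x) by 175 mm (its y) and 25 mm high (rolled rim to 27 mm), walls and floor 4 mm thick, so the inside is 117 x 167 mm and its floor is 4 mm above the bench; a blank card holder is on its -x side. Origin: centre of the underside, at bench level; z up.
- yellow_tray: the yellow painted shallow stock tray, fixed to the bench: outside 125 mm (its x) by 175 mm (its y) and 25 mm high (rolled rim to 27 mm), walls and floor 4 mm thick, so the inside is 117 x 167 mm and its floor is 4 mm above the bench; a blank card holder is on its -x side. Origin: centre of the underside, at bench level; z up.
- green_tray: the green painted shallow stock tray, fixed to the bench: outside 125 mm (its x) by 175 mm (its y) and 25 mm high (rolled rim to 27 mm), walls and floor 4 mm thick, so the inside is 117 x 167 mm and its floor is 4 mm above the bench; a blank card holder is on its -x side. Origin: centre of the underside, at bench level; z up.
- tin: bystander: a white and orange paste tin with a red lid standing among the parts, 57 mm in diameter, 70 mm tall. Origin: centre of the underside. Leave it alone.

How it is judged (in metres and radians):
At the end, for the whole second after the job is handed in: In blue: both tubes; in yellow: both ferrules, flange down; all within 0.12 rad of upright, undersides within 5 mm of the tray floor. In green: the tee within 0.12 rad of flat, its axes 14 to 24 mm above the floor. All released, at rest, well inside the walls (x of tube1 in the frame of blue_tray between -0.045 and 0.045 m and y of tube1 in the frame of blue_tray between -0.07 and 0.07 m and z of tube1 in the frame of blue_tray between 0 and 0.009 m and angle between each of tube1, tube2, ferrule1, ferrule2's own z axis and vertical below 0.12 rad and linear speed of each of tube1, tube2, ferrule1, ferrule2, tee below 0.02 m/s and angular speed of each of tube1, tube2, ferrule1, ferrule2, tee below 0.3 rad/s and x of tube2 in the frame of blue_tray between -0.045 and 0.045 m and y of tube2 in the frame of blue_tray between -0.07 and 0.07 m and z of tube2 in the frame of blue_tray between 0 and 0.009 m and x of ferrule1 in the frame of yellow_tray between -0.045 and 0.045 m and y of ferrule1 in the frame of yellow_tray between -0.07 and 0.07 m and z of ferrule1 in the frame of yellow_tray between 0 and 0.009 m and x of ferrule2 in the frame of yellow_tray between -0.045 and 0.045 m and y of ferrule2 in the frame of yellow_tray between -0.07 and 0.07 m and z of ferrule2 in the frame of yellow_tray between 0 and 0.009 m and x of tee in the frame of green_tray between -0.05 and 0.05 m and y of tee in the frame of green_tray between -0.075 and 0.075 m and z of tee in the frame of green_tray between 0.018 and 0.028 m and (angle between tee's own z axis and vertical below 0.12 rad or angle between tee's own z axis and vertical above 3.02159 rad)); the robot touches nothing.
It fails at once if the tin is shifted more than 15 mm (distance of tin from where it was at the start of the episode above 0.015 m).
It fails at once if a part is dropped or thrown (moving faster than 0.75 m/s with no finger on it) ((linear speed of tube1 above 0.75 m/s and contact force between tube1 and the fingers below 0.1 N) or (linear speed of tube2 above 0.75 m/s and contact force between tube2 and the fingers below 0.1 N) or (linear speed of ferrule1 above 0.75 m/s and contact force between ferrule1 and the fingers below 0.1 N) or (linear speed of ferrule2 above 0.75 m/s and contact force between ferrule2 and the fingers below 0.1 N) or (linear speed of tee above 0.75 m/s and contact force between tee and the fingers below 0.1 N)).
It also fails if it takes over 131 s, if anything falls off the work surface, if the arm or the gripper's body presses on something with over 40 N, if the wrist force passes 120 N, or if a joint passes its speed limit or range.

## Working session

There is one attempt and no reset: what is moved stays moved. The work goes in short steps, Python scripts to look and compute and a tool call to move; the robot and the scene stay as the last step left them, time stands still between calls to the robot, and variables do not carry over. Pictures are saved under pics/ and viewed, at most 14 in all, crops included, and the job is handed in when it is done.

Besides the shell and the picture viewer there is one more tool, called after "Call:" as name(argument=value, ...) on one line, values as JSON. servo_tool: Moves the arm, as the interface text tells. Its arguments: {"type":"object","properties":{"targets":{"type":"array"}},"required":["targets"]}

```bash
mkdir -p pics; ls
python3 - <<'E'
from station import bot, imaging
import cv2
for n in("scene","top"):
    im=imaging.snapshot(n); cv2.imwrite(f"pics/{n}0.png",im[:,:,::-1])
    m=imaging.camera_model(n); R=cv2.Rodrigues(m["rvec"])[0]; print(n,m["K"],-R.T@m["tvec"])
print(bot.read_state())
E
```

```text
pics
scene [[496.38507593   0.         280.05960869]
 [  0.         496.38507593 205.2833379 ]
 [  0.           0.           1.        ]] [1.0611938  0.25667083 1.001243  ]
top [[464.922563     0.         276.76023218]
 [  0.         464.922563   214.34946553]
 [  0.           0.           1.        ]] [ 0.37489728 -0.00674033  1.13544994]
{'time': 0.1, 'joint_pos': array([ 5.48149853e+01,  1.03979933e+01,  9.21240985e+01, -1.58368322e-03,
        7.75675953e+01, -1.18209569e+01]), 'dq': array([-0.03587476, -0.00426895, -0.27811818, -0.03211087,  0.00541344,
        0.09524802]), 'effort': array([ 1.34049563e-05, -4.45876658e+01, -3.52237487e+01, -2.77202471e-04,
        4.01049532e-03,  4.10403470e-05]), 'eef_pos': array([0.22775963, 0.52747136, 0.24748614]), 'tool_rot': array([-1.79911898e+02, -1.68595269e-02,  1.56636271e+02]), 'ft_force': array([ 0.10600581, -0.42768658, -0.07563332]), 'wrist_torque': array([ 0.05991883, -0.02348915, -0.0281831 ]), 'finger_force': 0.0, 'opening': 0.08521773888669015}
```

View pics/top0.png

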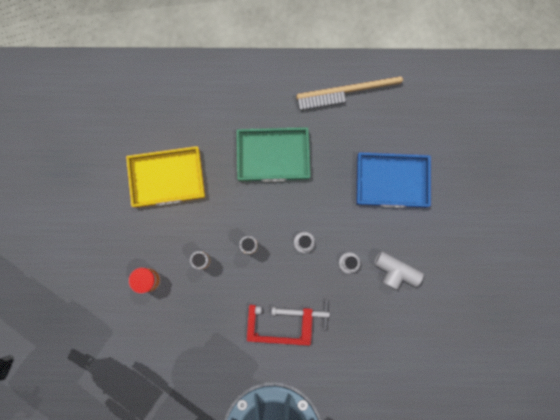

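View pics/scene0.png

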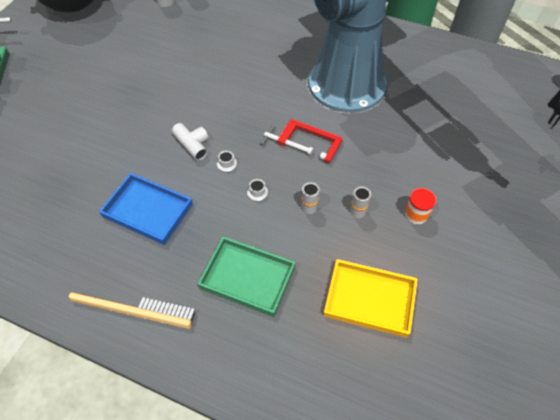

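The top view has +x up and +y left. Tubes are at about (248,244) and (199,260), ferrules at (304,242) and (349,262), the tee at (398,269), and the tin at (143,281). Blue, green and yellow trays are at (394,181), (274,155) and (166,178). The scene view agrees.

```bash
cat > h.py <<'E'
import numpy as np, cv2
from station import bot, imaging, job
def ray(cam,uv,z):
    m=imaging.camera_model(cam);R=cv2.Rodrigues(m["rvec"])[0]
    c=-R.T@np.ravel(m["tvec"]);d=R.T@np.linalg.inv(m["K"])@[uv[0],uv[1],1]
    return (c+d*(z-c[2])/d[2])
def mask_color(im,lo,hi):
    return cv2.inRange(cv2.cvtColor(im,cv2.COLOR_RGB2HSV),lo,hi)
def biggest(m):
    cs=cv2.findContours(m,cv2.RETR_EXTERNAL,cv2.CHAIN_APPROX_NONE)[0]
    return max(cs,key=cv2.contourArea)
def dark(im,uv,r=9,t=45):
    """centre and area of the dark cap nearest to uv"""
    g=im.max(2);n,l,s,c=cv2.connectedComponentsWithStats((g<t).astype(np.uint8))
    k=[i for i in range(1,n) if 12<s[i,4]<400 and np.hypot(*(c[i]-uv))<r]
    return [(c[i].round(1),s[i,4]) for i in k]
E
python3 - <<'E'
from h import *
t=imaging.snapshot("top"); s=imaging.snapshot("scene")
for n,lo,hi in(("blue",(105,150,60),(125,255,255)),("yellow",(20,150,120),(32,255,255)),("green",(65,100,50),(90,255,255))):
    c=biggest(mask_color(t,lo,hi)); p=np.array([ray("top",q,.027)[:2] for q in c[:,0]],np.float32)
    print(n,cv2.minAreaRect(p))
red=mask_color(t,(0,180,120),(8,255,255)); red[:, 200:]=0
M=cv2.moments(red,True);print("tin",ray("top",(M['m10']/M['m00'],M['m01']/M['m00']),.07))
for nm,z,a,b in(("t1",.071,(248,244),(311,189)),("t2",.071,(199,260),(361,193)),("f1",.025,(304,242),(257,187)),("f2",.025,(349,262),(226,158))):
    A=dark(t,a);B=dark(s,b);print(nm,[(c,n,ray("top",c,z)[:2].round(4)) for c,n in A],[(c,n,ray("scene",c,z)[:2].round(4)) for c,n in B])
g=t.min(2)[225:310,360:440]; m=(g>105).astype(np.uint8)*255
c=biggest(m); c=c+[360,225]; p=np.array([ray("top",q,.019)[:2] for q in c[:,0]],np.float32)
print("tee",cv2.minAreaRect(p),cv2.boxPoints(cv2.minAreaRect(p)))
print(p[::5].round(3).tolist())
o=cv2.resize(t[215:305,180:440],None,fx=3,fy=3,interpolation=cv2.INTER_CUBIC);cv2.imwrite("pics/crop.png",o[:,:,::-1])
E
```

```text
blue ((0.5990398526191711, -0.29107430577278137), (0.17415277659893036, 0.12498512864112854), 87.64140319824219)
yellow ((0.6048728823661804, 0.2622644901275635), (0.128447487950325, 0.17783938348293304), 8.274478912353516)
green ((0.6623069643974304, -0.0037126094102859497), (0.12336001545190811, 0.15959736704826355), 1.204036831855774)
tin [0.35626379 0.29717547 0.07      ]
t1 [] []
t2 [] []
f1 [] []
f2 [] []
tee ((0.38927632570266724, -0.3033074736595154), (0.1908043771982193, 0.20360217988491058), 88.89301300048828) [[ 0.28565112 -0.39672512]
 [ 0.48921528 -0.4006586 ]
 [ 0.49290153 -0.20988983]
 [ 0.28933737 -0.20595634]]
[[0.48899999260902405, -0.20999999344348907], [0.47699999809265137, -0.20999999344348907], [0.46399998664855957, -0.20900000631809235], [0.4519999921321869, -0.20900000631809235], [0.4399999976158142, -0.20900000631809235], [0.42800000309944153, -0.20900000631809235], [0.41600000858306885, -0.20800000429153442], [0.4050000011920929, -0.20800000429153442], [0.3930000066757202, -0.20800000429153442], [0.3930000066757202, -0.2150000035762787], [0.38100001215934753
[... 1781 characters left out ...]
885559082, -0.3959999978542328], [0.48899999260902405, -0.3840000033378601], [0.48899999260902405, -0.3720000088214874], [0.48899999260902405, -0.36000001430511475], [0.48899999260902405, -0.34700000286102295], [0.48899999260902405, -0.33500000834465027], [0.48899999260902405, -0.3230000138282776], [0.48899999260902405, -0.3109999895095825], [0.48899999260902405, -0.29899999499320984], [0.48899999260902405, -0.28700000047683716], [0.48899999260902405, -0.2750000059604645], [0.48899999260902405, -0.2630000114440918], [0.48899999260902405, -0.25099998712539673], [0.48899999260902405, -0.23899999260902405], [0.48899999260902405, -0.22699999809265137], [0.48899999260902405, -0.2150000035762787]]
```

View pics/crop.png

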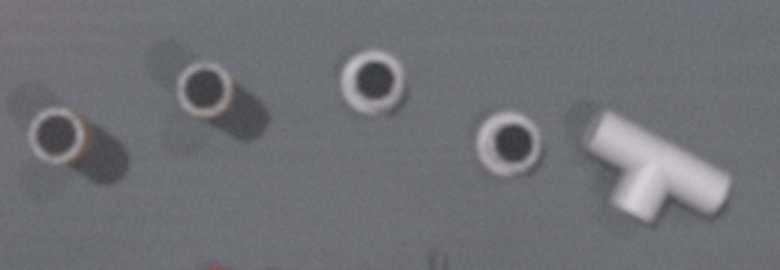

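The enlarged crop shows the tube rims at (56,135) and (204,90), the ferrules at (374,82) and (508,143), and the tee with its branch pointing down-left. The caps are about 60 in brightness, so my thresholds need adjusting.

Run:
```python
from h import *
t=imaging.snapshot("top"); s=imaging.snapshot("scene")
for n,lo,hi in(("blue",(100,100,40),(125,255,255)),("green",(60,80,30),(90,255,255))):
    c=biggest(mask_color(t,lo,hi)); p=np.array([ray("top",q,.027)[:2] for q in c[:,0]],np.float32)
    print(n,cv2.minAreaRect(p))
print(t[244,236:262].min(1),t[242,290:318].min(1),t[269,375:425].min(1))
def comp(im,uv,thr,bright,r):
    x,y=uv;w=im[y-r:y+r,x-r:x+r].min(2);w=cv2.resize(w,None,fx=4,fy=4,interpolation=cv2.INTER_CUBIC)
    m=((w>thr) if bright else (w<thr)).astype(np.uint8)*255
    c=biggest(m).astype(np.float32);return (c+.5)/4-.5+[x-r,y-r]
for nm,z,a,b,zr in(("t1",.071,(248,244),(311,189),.075),("t2",.071,(199,260),(361,193),.075),("f1",.026,(304,242),(257,187),.002),("f2",.026,(349,262),(226,158),.002)):
    c=comp(t,a,145,True,14).astype(np.float32);cc,rr=cv2.minEnclosingCircle(c)
    d=comp(s,b,80,False,9).astype(np.float32);dd,_=cv2.minEnclosingCircle(d)
    e=comp(t,a,85,False,8).astype(np.float32);ee,er=cv2.minEnclosingCircle(e)
    print(nm,"rim",ray("top",cc,zr)[:2].round(4),rr,"cap",ray("top",ee,z)[:2].round(4),er,"scenecap",ray("scene",dd,z)[:2].round(4))
c=comp(t,(398,269),145,True,32); p=np.array([ray("top",q,.019)[:2] for q in c[:,0]],np.float32)
hull=cv2.convexHull(p);print("tee",cv2.contourArea(p),cv2.minAreaRect(p),cv2.approxPolyDP(p,.008,True)[:,0].round(3).tolist())
```

```text
blue ((0.5994630455970764, -0.2910652756690979), (0.17878256738185883, 0.12986083328723907), 87.76717376708984)
green ((0.6620082259178162, 0.000983990728855133), (0.1278267502784729, 0.1755194514989853), 1.797560691833496)
[104 104 111 128 136 115  84  66  69  69  65  63  65  70  69  67  64  68
 100 128 126 101  86  81  89  97] [107 108 109 126 159 173 170 162 133  91  68  64  61  64  65  61  62  63
  61  65  83 118 147 147 123 105 107 107] [104 104  99  95  89  86  88  92 104 117 129 139 148 153 162 165 173 178
 180 185 193 198 200 202 199 195 196 197 196 196 193 193 190 186 183 178
 172 164 160 149 140 130 121 112 112 110 110 110 111 110]
t1 rim [0.4486 0.0691] 4.069805145263672 cap [0.4384 0.0574] 5.943475723266602 scenecap [0.4342 0.0561]
t2 rim [0.4178 0.171 ] 4.543295383453369 cap [0.4027 0.1693] 5.999819755554199 scenecap [0.3993 0.1682]
f1 rim [ 0.4487 -0.0753] 10.41930103302002 cap [ 0.4482 -0.0755] 5.711929798126221 scenecap [ 0.4452 -0.0767]
f2 rim [ 0.3993 -0.1844] 10.292099952697754 cap [ 0.3989 -0.1852] 5.84898567199707 scenecap [ 0.3952 -0.1867]
tee 0.004355799166277707 ((0.37051743268966675, -0.2955741882324219), (0.11315499246120453, 0.06327120959758759), 62.23680114746094) [[0.41999998688697815, -0.2590000033378601], [0.3970000147819519, -0.24899999797344208], [0.3790000081062317, -0.2770000100135803], [0.3479999899864197, -0.27000001072883606], [0.3400000035762787, -0.2919999957084656], [0.36399999260902405, -0.3089999854564667], [0.3529999852180481, -0.3499999940395355], [0.375, -0.3529999852180481]]
```

Fair estimates (mean of both views):

| Item | Position (x, y) | Note |
|---|---|---|
| t1 | (.4365, .057) | |
| t2 | (.401, .169) | |
| f1 | (.447, -.076) | |
| f2 | (.3975, -.186) | |
| tee | (.382, -.302) | branch pointing at about 152° |

I'll turn the tool to yaw 90 first. There, `linear` [a,b,c] equals world (b,a,-c).

Call:
servo_tool(targets=[{"grip": 80, "linear": [0, 0, 0], "turn": 10.7}, {"grip": 80, "linear": [0, 0, 0], "turn": 10.7}, {"grip": 80, "linear": [0, 0, 0], "turn": 10.7}, {"grip": 80, "linear": [0, 0, 0], "turn": 10.7}, {"grip": 80, "linear": [0, 0, 0], "turn": 10.7}])

```text
time: 0.92
eef_pos: [0.228, 0.5278, 0.2482]
tool_rot: [-180.0, 0.0, 102.8]
ft_force: [0.3, 0.1, -0.8]
opening: 0.0684
finger_force: 0.0
```

Call:
servo_tool(targets=[{"grip": 80, "linear": [0, 0, 0], "turn": 10.7}, {"grip": 80, "linear": [0, 0, 0], "turn": 2.4}, {"grip": 80, "linear": [-5, 2.2, 0], "turn": 0}, {"grip": 80, "linear": [-5, 2.2, 0], "turn": 0}, {"grip": 80, "linear": [-5, 2.2, 0], "turn": 0}])

```text
time: 1.55
eef_pos: [0.2945, 0.3765, 0.2483]
tool_rot: [180.0, 0.0, 90.1]
ft_force: [1.4, 0.1, 0.3]
opening: 0.0686
finger_force: 0.0
```

Call:
servo_tool(targets=[{"grip": 80, "linear": [-5, 2.2, 1.5], "turn": 0}, {"grip": 80, "linear": [-5, 2.2, 1.5], "turn": 0}, {"grip": 80, "linear": [-5, 2.2, 1.5], "turn": 0}, {"grip": 80, "linear": [0, 0, 0], "turn": 0}, {"grip": 80, "linear": [0, 0, 0], "turn": 0}])

```text
time: 2.17
eef_pos: [0.3604, 0.228, 0.2035]
tool_rot: [180.0, -0.0, 90.0]
ft_force: [0.1, -0.0, 0.2]
opening: 0.0686
finger_force: 0.0
```

Call:
servo_tool(targets=[{"grip": 80, "linear": [-4.3, 1.9, 1.0], "turn": 0}, {"grip": 80, "linear": [-4.3, 1.9, 1.0], "turn": 0}, {"grip": 80, "linear": [-4.3, 1.9, 1.0], "turn": 0}, {"grip": 80, "linear": [-4.2, 1.9, 1.0], "turn": 0}, {"grip": 80, "linear": [0, 0, 5], "turn": 0}])

```text
time: 2.8
eef_pos: [0.4414, 0.0555, 0.116]
tool_rot: [179.4, 0.1, 90.0]
ft_force: [-0.1, -0.3, -0.1]
opening: 0.0685
finger_force: 0.0
```

Run:
```python
from h import *
t=imaging.snapshot("top"); s=imaging.snapshot("scene")
o=np.hstack([cv2.resize(a,(400,400),interpolation=cv2.INTER_CUBIC) for a in(t[195:295,200:300],s[140:240,260:360])])
cv2.imwrite("pics/a1.png",o[:,:,::-1]);print(bot.read_state()["eef_pos"])
```

```text
[0.43292299 0.05817719 0.1095556 ]
```

View pics/a1.png

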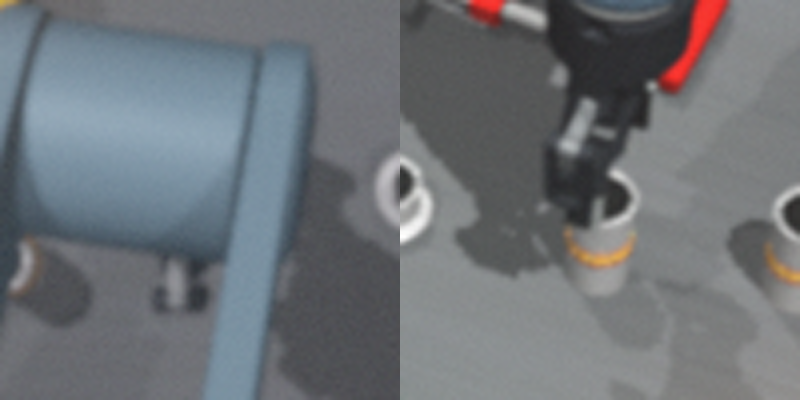

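The right half (scene view) shows the near finger tip at crop (585,215), roughly aligned with the tube rim at (603,200). I'll check this by projection.

Run:
```python
from h import *
m=imaging.camera_model("scene");p=bot.read_state()["eef_pos"];print(p)
f=lambda q:((cv2.projectPoints(np.float64([q]),m["rvec"],m["tvec"],m["K"],None)[0].ravel()-[260,140])*4+[400,0]).round()
print("tip in/out",f(p+[.034,0,-.008]),f(p+[.048,0,-.008]),"far",f(p-[.034,0,.008]),"rim centre",f([.4365,.057,.075]),f([.434,.056,.075]))
```

```text
[0.43292299 0.05817719 0.1095556 ]
tip in/out [586. 209.] [576. 229.] far [630. 119.] rim centre [602. 195.] [602. 191.]
```

Call:
servo_tool(targets=[{"grip": 80, "linear": [0, 0, 0], "turn": 0}, {"grip": 80, "linear": [0, 0, 2], "turn": 0}, {"grip": 80, "linear": [0, 0, 2], "turn": 0}, {"grip": 80, "linear": [0, 0, 1.2], "turn": 0}, {"grip": 80, "linear": [0, 0, 0], "turn": 0}])

```text
time: 3.52
eef_pos: [0.4366, 0.0576, 0.0618]
tool_rot: [180.0, 0.0, 90.1]
ft_force: [-0.4, 0.3, 1.0]
opening: 0.0684
finger_force: 0.0
```

Call:
servo_tool(targets=[{"grip": 0, "linear": [0, 0, 0], "turn": 0}, {"grip": 0, "linear": [0, 0, 0], "turn": 0}, {"grip": 0, "linear": [0, 0, 0], "turn": 0}, {"grip": 0, "linear": [0, 0, 0], "turn": 0}, {"grip": 0, "linear": [0, 0, 0], "turn": 0}])

```text
time: 4.15
eef_pos: [0.4371, 0.057, 0.0625]
tool_rot: [179.9, 0.0, 90.0]
ft_force: [-2.3, 1.6, 6.0]
opening: 0.0366
finger_force: 59.4
```

Call:
servo_tool(targets=[{"grip": 0, "linear": [0, 0, -2], "turn": 0}, {"grip": 0, "linear": [0, 0, -4], "turn": 0}, {"grip": 0, "linear": [0, 0, -4], "turn": 0}, {"grip": 0, "linear": [-3.83, 1.6, 0], "turn": 0}, {"grip": 0, "linear": [-3.83, 1.6, 0], "turn": 0}])

```text
time: 4.78
eef_pos: [0.4691, -0.0203, 0.1625]
tool_rot: [179.9, 0.0, 90.1]
ft_force: [0.6, -0.3, -2.5]
opening: 0.0366
finger_force: 60.5
```

Call:
servo_tool(targets=[{"grip": 0, "linear": [-3.83, 1.6, 0], "turn": 0}, {"grip": 0, "linear": [-3.83, 1.6, 0], "turn": 0}, {"grip": 0, "linear": [-3.83, 1.6, 0], "turn": 0}, {"grip": 0, "linear": [-3.83, 1.6, 0], "turn": 0}, {"grip": 0, "linear": [-3.83, 1.6, 0], "turn": 0}])

```text
time: 5.4
eef_pos: [0.5487, -0.2123, 0.1614]
tool_rot: [-180.0, -0.0, 90.0]
ft_force: [0.4, -0.6, -0.7]
opening: 0.0366
finger_force: 60.5
```

Call:
servo_tool(targets=[{"grip": 0, "linear": [-3.83, 1.6, 0], "turn": 0}, {"grip": 0, "linear": [-3.83, 1.6, 0], "turn": 0}, {"grip": 0, "linear": [-3.83, 1.6, 0], "turn": 0}, {"grip": 0, "linear": [0, 0, 0], "turn": 0}, {"grip": 0, "linear": [0, 0, 0], "turn": 0}])

```text
time: 6.02
eef_pos: [0.596, -0.3254, 0.1607]
tool_rot: [-179.9, -0.1, 90.0]
ft_force: [0.2, 0.8, -2.6]
opening: 0.0365
finger_force: 60.8
```

Run:
```python
from h import *
s=imaging.snapshot("scene")
cv2.imwrite("pics/a2.png",cv2.resize(s[100:280,60:330],None,fx=2.9,fy=2.9,interpolation=cv2.INTER_CUBIC)[:,:,::-1]);S=bot.read_state();print(S["eef_pos"],S["opening"],S["finger_force"])
```

```text
[ 0.5960619  -0.32491973  0.16091463] 0.03664782914126303 60.784374475479126
```

View pics/a2.png

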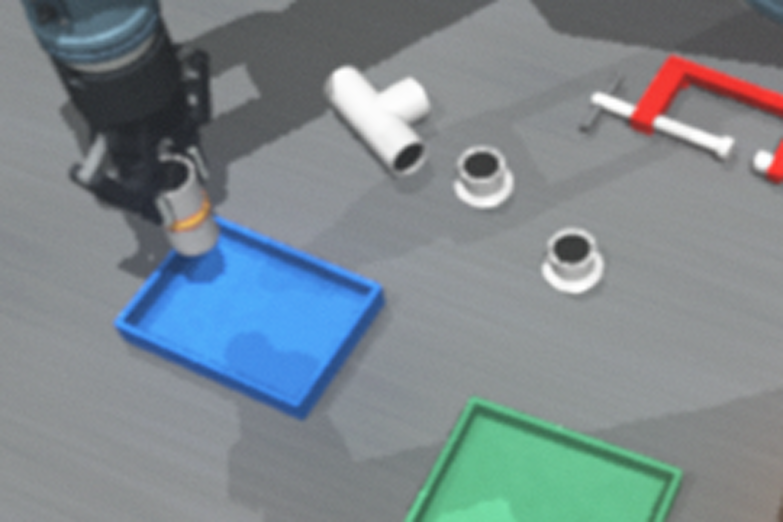

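The tube hangs upright at (187,205) above the tray's far half, so I'll lower it.

Call:
servo_tool(targets=[{"grip": 0, "linear": [0, 0, 3], "turn": 0}, {"grip": 0, "linear": [0, 0, 3], "turn": 0}, {"grip": 0, "linear": [0, 0, 2], "turn": 0}, {"grip": 0, "linear": [0, 0, 0.8], "turn": 0}, {"grip": 0, "linear": [0, 0, 0.3], "turn": 0}])

```text
time: 6.7
eef_pos: [0.5968, -0.3258, 0.0706]
tool_rot: [180.0, 0.0, 90.1]
ft_force: [0.2, -0.4, -2.0]
opening: 0.0364
finger_force: 60.8
```

Call:
servo_tool(targets=[{"grip": 0, "linear": [0, 0, 0.2], "turn": 0}, {"grip": 0, "linear": [0, 0, 0.1], "turn": 0}, {"grip": 0, "linear": [0, 0, 0], "turn": 0}])

```text
time: 7.08
eef_pos: [0.5968, -0.3262, 0.0678]
tool_rot: [180.0, 0.0, 90.0]
ft_force: [0.3, 0.4, -2.1]
opening: 0.0365
finger_force: 60.8
```

Call:
servo_tool(targets=[{"grip": 0, "linear": [0, 0, 0.1], "turn": 0}, {"grip": 0, "linear": [0, 0, 0.1], "turn": 0}, {"grip": 0, "linear": [0, 0, 0], "turn": 0}])

```text
time: 7.45
eef_pos: [0.5968, -0.3262, 0.0665]
tool_rot: [180.0, 0.0, 90.0]
ft_force: [-2.6, 0.7, 5.6]
opening: 0.0364
finger_force: 61.3
```

Force contact at the floor. Release, lift, and go to t2.

Call:
servo_tool(targets=[{"grip": 80, "linear": [0, 0, 0], "turn": 0}, {"grip": 80, "linear": [0, 0, 0], "turn": 0}, {"grip": 80, "linear": [0, 0, 0], "turn": 0}, {"grip": 80, "linear": [0, 0, -4], "turn": 0}, {"grip": 80, "linear": [0, 0, -6], "turn": 0}])

```text
time: 8.07
eef_pos: [0.5951, -0.3248, 0.1635]
tool_rot: [-179.7, -0.2, 90.0]
ft_force: [0.2, -0.3, 0.0]
opening: 0.0682
finger_force: 0.0
```

Call:
servo_tool(targets=[{"grip": 80, "linear": [5.5, -2.18, 0], "turn": 0}, {"grip": 80, "linear": [5.5, -2.18, 0], "turn": 0}, {"grip": 80, "linear": [5.5, -2.18, 0], "turn": 0}, {"grip": 80, "linear": [5.5, -2.18, 0], "turn": 0}, {"grip": 80, "linear": [5.5, -2.18, 0], "turn": 0}])

```text
time: 8.7
eef_pos: [0.4866, -0.0494, 0.1655]
tool_rot: [180.0, 0.0, 90.0]
ft_force: [0.3, 0.5, 0.1]
opening: 0.0683
finger_force: 0.0
```

Call:
servo_tool(targets=[{"grip": 80, "linear": [5.5, -2.18, 0], "turn": 0}, {"grip": 80, "linear": [5.5, -2.18, 0], "turn": 0}, {"grip": 80, "linear": [5.5, -2.18, 0], "turn": 0}, {"grip": 80, "linear": [5.5, -2.18, 0], "turn": 0}, {"grip": 80, "linear": [0, 0, 0], "turn": 0}])

```text
time: 9.32
eef_pos: [0.3981, 0.1721, 0.1653]
tool_rot: [-180.0, -0.0, 90.4]
ft_force: [0.4, -0.8, -0.9]
opening: 0.0681
finger_force: 0.0
```

Run:
```python
from h import *
t=imaging.snapshot("top");s=imaging.snapshot("scene")
o=np.hstack([cv2.resize(t[130:230,340:450],(440,400),interpolation=cv2.INTER_CUBIC),cv2.resize(s[140:240,320:410],(360,400),interpolation=cv2.INTER_CUBIC)])
cv2.imwrite("pics/a3.png",o[:,:,::-1]);print(bot.read_state()["eef_pos"])
```

```text
[0.40006452 0.16932973 0.16547517]
```

View pics/a3.png

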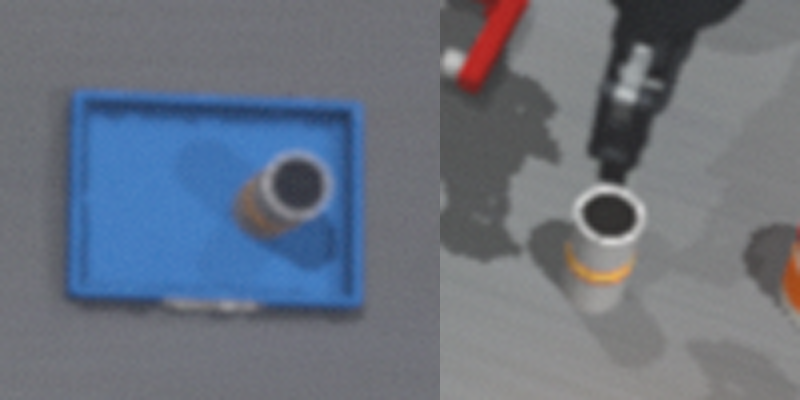

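Tube 1 stands inside the blue tray (crop ~(285,200)), and the gripper is over tube 2 at (610,215). Descend and grip.

Call:
servo_tool(targets=[{"grip": 80, "linear": [0, 0, 4], "turn": 0}, {"grip": 80, "linear": [0, 0, 3], "turn": 0}, {"grip": 80, "linear": [0, 0, 2], "turn": 0}, {"grip": 80, "linear": [0, 0, 1.3], "turn": 0}, {"grip": 80, "linear": [0, 0, 0], "turn": 0}])

```text
time: 10.05
eef_pos: [0.4, 0.168, 0.0617]
tool_rot: [-179.9, 0.0, 89.9]
ft_force: [1.0, -0.1, -0.0]
opening: 0.0685
finger_force: 0.0
```

Call:
servo_tool(targets=[{"grip": 0, "linear": [0, 0, 0], "turn": 0}, {"grip": 0, "linear": [0, 0, 0], "turn": 0}, {"grip": 0, "linear": [0, 0, 0], "turn": 0}, {"grip": 0, "linear": [0, 0, 0], "turn": 0}, {"grip": 0, "linear": [0, 0, 0], "turn": 0}])

```text
time: 10.68
eef_pos: [0.4011, 0.1691, 0.0634]
tool_rot: [179.9, 0.0, 90.1]
ft_force: [-1.0, -0.9, 5.5]
opening: 0.0367
finger_force: 59.7
```

Call:
servo_tool(targets=[{"grip": 0, "linear": [0, 0, -2], "turn": 0}, {"grip": 0, "linear": [0, 0, -4], "turn": 0}, {"grip": 0, "linear": [0, 0, -4.5], "turn": 0}, {"grip": 0, "linear": [-4.25, 1.98, 0], "turn": 0}, {"grip": 0, "linear": [-4.25, 1.98, 0], "turn": 0}])

```text
time: 11.3
eef_pos: [0.4404, 0.0836, 0.1684]
tool_rot: [179.9, 0.0, 90.2]
ft_force: [1.3, 0.8, -2.0]
opening: 0.0368
finger_force: 60.6
```

Call:
servo_tool(targets=[{"grip": 0, "linear": [-4.25, 1.98, 0], "turn": 0}, {"grip": 0, "linear": [-4.25, 1.98, 0], "turn": 0}, {"grip": 0, "linear": [-4.25, 1.98, 0], "turn": 0}, {"grip": 0, "linear": [-4.25, 1.98, 0], "turn": 0}, {"grip": 0, "linear": [-4.25, 1.98, 0], "turn": 0}])

```text
time: 11.92
eef_pos: [0.5392, -0.1297, 0.1672]
tool_rot: [-180.0, -0.0, 90.0]
ft_force: [-0.3, 0.2, -0.5]
opening: 0.0364
finger_force: 60.6
```

Call:
servo_tool(targets=[{"grip": 0, "linear": [-4.25, 1.98, 0], "turn": 0}, {"grip": 0, "linear": [-4.25, 1.98, 0], "turn": 0}, {"grip": 0, "linear": [-4.25, 1.98, 0], "turn": 0}, {"grip": 0, "linear": [0, 0, 0], "turn": 0}, {"grip": 0, "linear": [0, 0, 3], "turn": 0}])

```text
time: 12.55
eef_pos: [0.5998, -0.2567, 0.1393]
tool_rot: [179.8, 0.1, 90.0]
ft_force: [-0.5, -0.0, -2.5]
opening: 0.0365
finger_force: 60.7
```

Call:
servo_tool(targets=[{"grip": 0, "linear": [0, 0, 3], "turn": 0}, {"grip": 0, "linear": [0, 0, 2], "turn": 0}, {"grip": 0, "linear": [0, 0, 1.2], "turn": 0}, {"grip": 0, "linear": [0, 0, 0.3], "turn": 0}, {"grip": 0, "linear": [0, 0, 0.2], "turn": 0}])

```text
time: 13.18
eef_pos: [0.599, -0.2562, 0.0712]
tool_rot: [179.9, 0.1, 90.0]
ft_force: [-0.2, -0.0, -1.8]
opening: 0.0363
finger_force: 60.7
```

Call:
servo_tool(targets=[{"grip": 0, "linear": [0, 0, 0.2], "turn": 0}, {"grip": 0, "linear": [0, 0, 0.1], "turn": 0}, {"grip": 0, "linear": [0, 0, 0], "turn": 0}])

```text
time: 13.55
eef_pos: [0.5984, -0.256, 0.0675]
tool_rot: [180.0, 0.0, 90.0]
ft_force: [-0.1, 1.1, -1.0]
opening: 0.0364
finger_force: 60.7
```

Call:
servo_tool(targets=[{"grip": 0, "linear": [0, 0, 0.1], "turn": 0}, {"grip": 0, "linear": [0, 0, 0], "turn": 0}])

```text
time: 13.8
eef_pos: [0.5985, -0.2561, 0.0675]
tool_rot: [180.0, 0.0, 90.0]
ft_force: [-2.4, 1.0, 4.8]
opening: 0.0367
finger_force: 61.7
```

Call:
servo_tool(targets=[{"grip": 80, "linear": [0, 0, 0], "turn": 0}, {"grip": 80, "linear": [0, 0, 0], "turn": 0}, {"grip": 80, "linear": [0, 0, 0], "turn": 0}, {"grip": 80, "linear": [0, 0, -4], "turn": 0}, {"grip": 80, "linear": [0, 0, -6], "turn": 0}])

```text
time: 14.42
eef_pos: [0.5968, -0.255, 0.1647]
tool_rot: [-179.7, -0.2, 90.0]
ft_force: [0.3, -1.0, 1.0]
opening: 0.0681
finger_force: 0.0
```

Call:
servo_tool(targets=[{"grip": 80, "linear": [3.6, -3.03, 0], "turn": 0}, {"grip": 80, "linear": [3.6, -3.03, 0], "turn": 0}, {"grip": 80, "linear": [3.6, -3.03, 0], "turn": 0}, {"grip": 80, "linear": [3.6, -3.03, 0], "turn": 0}, {"grip": 80, "linear": [3.6, -3.03, 0], "turn": 0}])

```text
time: 15.05
eef_pos: [0.4457, -0.0749, 0.1663]
tool_rot: [180.0, 0.0, 90.0]
ft_force: [0.6, 0.5, -0.0]
opening: 0.0685
finger_force: 0.0
```

Call:
servo_tool(targets=[{"grip": 80, "linear": [0, 0, 4], "turn": 0}, {"grip": 80, "linear": [0, 0, 4], "turn": 0}, {"grip": 80, "linear": [0, 0, 0], "turn": 0}])

```text
time: 15.42
eef_pos: [0.4443, -0.0748, 0.084]
tool_rot: [-179.7, -0.2, 90.0]
ft_force: [-1.2, -0.2, 0.2]
opening: 0.0681
finger_force: 0.0
```

Run:
```python
from h import *
t=imaging.snapshot("top");s=imaging.snapshot("scene")
o=np.hstack([cv2.resize(t[130:230,340:450],(440,400),interpolation=cv2.INTER_CUBIC),cv2.resize(s[130:230,215:305],(360,400),interpolation=cv2.INTER_CUBIC)])
cv2.imwrite("pics/a4.png",o[:,:,::-1]);p=bot.read_state()["eef_pos"];print(p)
m=imaging.camera_model("scene")
f=lambda q:((cv2.projectPoints(np.float64([q]),m["rvec"],m["tvec"],m["K"],None)[0].ravel()-[215,130])*4+[440,0]).round()
print("tip",f(p+[.034,0,-.008]),"neck top",f(p*[1,1,0]+[0,0,.029]))
```

```text
[ 0.44710328 -0.07623362  0.0870305 ]
tip [577. 214.] neck top [606. 220.]
```

View pics/a4.png

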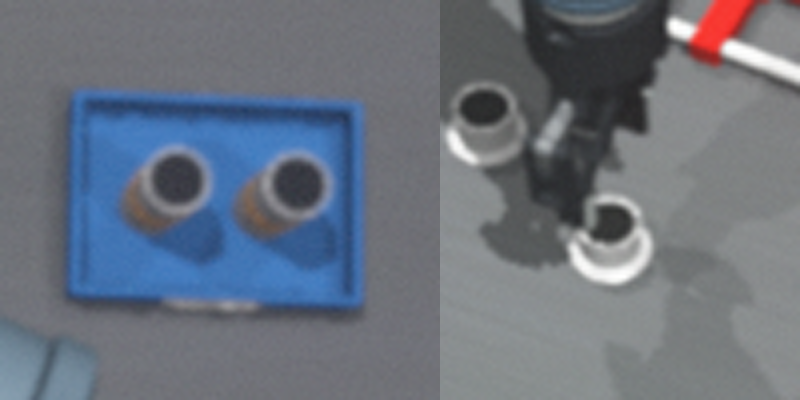

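Both tubes stand in blue, and the ferrule's cap at (610,217) matches the prediction. Descend and grip the neck.

Call:
servo_tool(targets=[{"grip": 80, "linear": [0, 0, 3], "turn": 0}, {"grip": 80, "linear": [0, 0, 2], "turn": 0}, {"grip": 80, "linear": [0, 0, 1.1], "turn": 0}, {"grip": 80, "linear": [0, 0, 0], "turn": 0}])

```text
time: 16.02
eef_pos: [0.4472, -0.0763, 0.0258]
tool_rot: [180.0, 0.0, 90.0]
ft_force: [-0.0, 0.9, 1.2]
opening: 0.0681
finger_force: 0.0
```

Call:
servo_tool(targets=[{"grip": 0, "linear": [0, 0, 0], "turn": 0}, {"grip": 0, "linear": [0, 0, 0], "turn": 0}, {"grip": 0, "linear": [0, 0, 0], "turn": 0}, {"grip": 0, "linear": [0, 0, 0], "turn": 0}, {"grip": 0, "linear": [0, 0, 0], "turn": 0}])

```text
time: 16.65
eef_pos: [0.4477, -0.0764, 0.0266]
tool_rot: [179.9, 0.1, 90.0]
ft_force: [-1.7, 0.2, 7.0]
opening: 0.0359
finger_force: 59.2
```

Call:
servo_tool(targets=[{"grip": 0, "linear": [0, 0, -2], "turn": 0}, {"grip": 0, "linear": [0, 0, -3.5], "turn": 0}, {"grip": 0, "linear": [0, 0, -3.5], "turn": 0}, {"grip": 0, "linear": [3.74, 1.52, 0], "turn": 0}, {"grip": 0, "linear": [3.74, 1.52, 0], "turn": 0}])

```text
time: 17.27
eef_pos: [0.4781, -0.0008, 0.1167]
tool_rot: [179.8, 0.0, 89.9]
ft_force: [0.2, -0.4, -0.7]
opening: 0.0357
finger_force: 60.1
```

Call:
servo_tool(targets=[{"grip": 0, "linear": [3.74, 1.52, 0], "turn": 0}, {"grip": 0, "linear": [3.74, 1.52, 0], "turn": 0}, {"grip": 0, "linear": [3.74, 1.52, 0], "turn": 0}, {"grip": 0, "linear": [3.74, 1.52, 0], "turn": 0}, {"grip": 0, "linear": [3.74, 1.52, 0], "turn": 0}])

```text
time: 17.9
eef_pos: [0.5534, 0.1873, 0.1158]
tool_rot: [180.0, 0.0, 90.0]
ft_force: [-0.2, -0.4, -0.9]
opening: 0.036
finger_force: 60.1
```

Call:
servo_tool(targets=[{"grip": 0, "linear": [3.74, 1.52, 0], "turn": 0}, {"grip": 0, "linear": [3.74, 1.52, 0], "turn": 0}, {"grip": 0, "linear": [3.74, 1.52, 0], "turn": 0}, {"grip": 0, "linear": [0, 0, 0], "turn": 0}, {"grip": 0, "linear": [0, 0, 3], "turn": 0}])

```text
time: 18.52
eef_pos: [0.6004, 0.2988, 0.088]
tool_rot: [179.7, -0.1, 90.1]
ft_force: [-0.7, 0.7, -0.9]
opening: 0.0359
finger_force: 60.3
```

Call:
servo_tool(targets=[{"grip": 0, "linear": [0, 0, 3], "turn": 0}, {"grip": 0, "linear": [0, 0, 1.5], "turn": 0}, {"grip": 0, "linear": [0, 0, 0.4], "turn": 0}, {"grip": 0, "linear": [0, 0, 0.2], "turn": 0}, {"grip": 0, "linear": [0, 0, 0.2], "turn": 0}])

```text
time: 19.15
eef_pos: [0.5994, 0.2983, 0.0336]
tool_rot: [179.9, -0.0, 90.0]
ft_force: [0.3, -0.8, -1.6]
opening: 0.0358
finger_force: 60.3
```

Call:
servo_tool(targets=[{"grip": 0, "linear": [0, 0, 0.1], "turn": 0}, {"grip": 0, "linear": [0, 0, 0.1], "turn": 0}, {"grip": 0, "linear": [0, 0, 0], "turn": 0}])

```text
time: 19.52
eef_pos: [0.5987, 0.2982, 0.0307]
tool_rot: [180.0, -0.0, 90.0]
ft_force: [-0.5, 0.6, 1.7]
opening: 0.0363
finger_force: 60.5
```

Call:
servo_tool(targets=[{"grip": 0, "linear": [0, 0, 0.05], "turn": 0}, {"grip": 62, "linear": [0, 0, 0], "turn": 0}, {"grip": 62, "linear": [0, 0, 0], "turn": 0}, {"grip": 62, "linear": [0, 0, 0], "turn": 0}, {"grip": 62, "linear": [0, 0, -3], "turn": 0}])

```text
time: 20.15
eef_pos: [0.5961, 0.2973, 0.057]
tool_rot: [-179.7, 0.1, 90.0]
ft_force: [0.1, 0.3, 0.1]
opening: 0.053
finger_force: 0.0
```

Call:
servo_tool(targets=[{"grip": 80, "linear": [0, 0, -6], "turn": 0}, {"grip": 80, "linear": [-5.38, -2.24, 0], "turn": 0}, {"grip": 80, "linear": [-5.38, -2.24, 0], "turn": 0}, {"grip": 80, "linear": [-5.38, -2.24, 0], "turn": 0}, {"grip": 80, "linear": [-5.38, -2.24, 0], "turn": 0}])

```text
time: 20.78
eef_pos: [0.5082, 0.0813, 0.1199]
tool_rot: [180.0, 0.0, 90.1]
ft_force: [0.8, -1.1, 0.5]
opening: 0.0685
finger_force: 0.0
```

Call:
servo_tool(targets=[{"grip": 80, "linear": [-5.38, -2.24, 0], "turn": 0}, {"grip": 80, "linear": [-5.38, -2.24, 0], "turn": 0}, {"grip": 80, "linear": [-5.38, -2.24, 0], "turn": 0}, {"grip": 80, "linear": [-5.38, -2.24, 0], "turn": 0}, {"grip": 80, "linear": [-5.38, -2.24, 0], "turn": 0}])

```text
time: 21.4
eef_pos: [0.3964, -0.188, 0.1202]
tool_rot: [179.9, 0.0, 90.0]
ft_force: [0.9, -0.5, -0.3]
opening: 0.0683
finger_force: 0.0
```

Call:
servo_tool(targets=[{"grip": 80, "linear": [0, 0, 0], "turn": 0}, {"grip": 80, "linear": [0, 0, 3], "turn": 0}, {"grip": 80, "linear": [0, 0, 0], "turn": 0}])

```text
time: 21.78
eef_pos: [0.3959, -0.1843, 0.0882]
tool_rot: [-179.8, -0.2, 90.1]
ft_force: [0.2, 0.0, -0.0]
opening: 0.0685
finger_force: 0.0
```

Run:
```python
from h import *
t=imaging.snapshot("top");s=imaging.snapshot("scene")
o=np.hstack([cv2.resize(t[130:230,110:220],(440,400),interpolation=cv2.INTER_CUBIC),cv2.resize(s[110:210,185:275],(360,400),interpolation=cv2.INTER_CUBIC)])
cv2.imwrite("pics/a5.png",o[:,:,::-1]);p=bot.read_state()["eef_pos"];print(p)
m=imaging.camera_model("scene")
f=lambda q:((cv2.projectPoints(np.float64([q]),m["rvec"],m["tvec"],m["K"],None)[0].ravel()-[185,110])*4+[440,0]).round()
print("tip",f(p+[.034,0,-.008]),"neck top",f(p*[1,1,0]+[0,0,.029]))
```

```text
[ 0.39740789 -0.18535161  0.09001752]
tip [567. 170.] neck top [601. 185.]
```

View pics/a5.png

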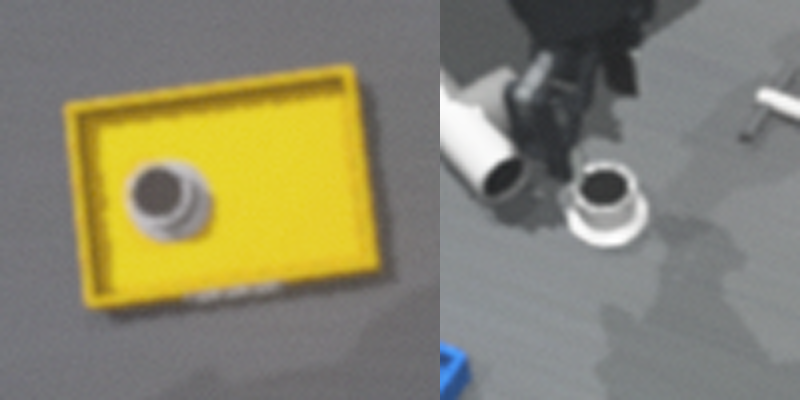

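Ferrule 1 sits flat in yellow at (170,200). The second neck at (605,187) matches the prediction.

Call:
servo_tool(targets=[{"grip": 80, "linear": [0, 0, 3], "turn": 0}, {"grip": 80, "linear": [0, 0, 2.2], "turn": 0}, {"grip": 80, "linear": [0, 0, 1.1], "turn": 0}, {"grip": 80, "linear": [0, 0, 0], "turn": 0}])

```text
time: 22.38
eef_pos: [0.3974, -0.1859, 0.0269]
tool_rot: [-180.0, -0.0, 90.1]
ft_force: [1.0, 0.0, -0.3]
opening: 0.0682
finger_force: 0.0
```

Call:
servo_tool(targets=[{"grip": 0, "linear": [0, 0, 0], "turn": 0}, {"grip": 0, "linear": [0, 0, 0], "turn": 0}, {"grip": 0, "linear": [0, 0, 0], "turn": 0}, {"grip": 0, "linear": [0, 0, 0], "turn": 0}, {"grip": 0, "linear": [0, 0, 0], "turn": 0}])

```text
time: 23.0
eef_pos: [0.398, -0.1868, 0.0281]
tool_rot: [179.9, 0.1, 90.0]
ft_force: [-1.3, 1.6, 7.1]
opening: 0.0359
finger_force: 59.2
```

Call:
servo_tool(targets=[{"grip": 0, "linear": [0, 0, -2], "turn": 0}, {"grip": 0, "linear": [0, 0, -4], "turn": 0}, {"grip": 0, "linear": [0, 0, -4], "turn": 0}, {"grip": 0, "linear": [4.12, 2.12, 0], "turn": 0}, {"grip": 0, "linear": [4.12, 2.12, 0], "turn": 0}])

```text
time: 23.62
eef_pos: [0.4406, -0.1036, 0.1283]
tool_rot: [179.8, 0.1, 89.9]
ft_force: [0.4, -0.1, -1.4]
opening: 0.0357
finger_force: 60.2
```

Call:
servo_tool(targets=[{"grip": 0, "linear": [4.12, 2.12, 0], "turn": 0}, {"grip": 0, "linear": [4.12, 2.12, 0], "turn": 0}, {"grip": 0, "linear": [4.12, 2.12, 0], "turn": 0}, {"grip": 0, "linear": [4.12, 2.12, 0], "turn": 0}, {"grip": 0, "linear": [4.12, 2.12, 0], "turn": 0}])

```text
time: 24.25
eef_pos: [0.5461, 0.1037, 0.1274]
tool_rot: [179.9, 0.0, 90.0]
ft_force: [1.2, 0.1, -0.1]
opening: 0.0363
finger_force: 60.2
```

Call:
servo_tool(targets=[{"grip": 0, "linear": [4.12, 2.12, 0], "turn": 0}, {"grip": 0, "linear": [4.12, 2.12, 0], "turn": 0}, {"grip": 0, "linear": [4.12, 2.12, 0], "turn": 0}, {"grip": 0, "linear": [0, 0, 0], "turn": 0}, {"grip": 0, "linear": [0, 0, 4], "turn": 0}])

```text
time: 24.88
eef_pos: [0.6119, 0.2267, 0.0903]
tool_rot: [179.5, -0.1, 90.1]
ft_force: [0.8, -0.7, -1.0]
opening: 0.0359
finger_force: 60.4
```

Call:
servo_tool(targets=[{"grip": 0, "linear": [0, 0, 3], "turn": 0}, {"grip": 0, "linear": [0, 0, 1.6], "turn": 0}, {"grip": 0, "linear": [0, 0, 0.4], "turn": 0}, {"grip": 0, "linear": [0, 0, 0.2], "turn": 0}, {"grip": 0, "linear": [0, 0, 0.2], "turn": 0}])

```text
time: 25.5
eef_pos: [0.61, 0.226, 0.0342]
tool_rot: [179.9, -0.0, 90.0]
ft_force: [-0.5, 0.9, -0.1]
opening: 0.0356
finger_force: 60.4
```

Call:
servo_tool(targets=[{"grip": 0, "linear": [0, 0, 0.1], "turn": 0}, {"grip": 0, "linear": [0, 0, 0.05], "turn": 0}, {"grip": 0, "linear": [0, 0, 0], "turn": 0}])

```text
time: 25.88
eef_pos: [0.6093, 0.226, 0.0322]
tool_rot: [179.9, -0.0, 90.0]
ft_force: [-2.2, 0.1, 4.6]
opening: 0.0359
finger_force: 60.8
```

Call:
servo_tool(targets=[{"grip": 62, "linear": [0, 0, 0], "turn": 0}, {"grip": 62, "linear": [0, 0, 0], "turn": 0}, {"grip": 62, "linear": [0, 0, 0], "turn": 0}, {"grip": 62, "linear": [0, 0, -3], "turn": 0}, {"grip": 80, "linear": [0, 0, -6], "turn": 0}])

```text
time: 26.5
eef_pos: [0.6064, 0.2253, 0.1187]
tool_rot: [-179.6, 0.1, 90.0]
ft_force: [1.9, 0.5, 0.4]
opening: 0.0681
finger_force: 0.0
```

Call:
servo_tool(targets=[{"grip": 80, "linear": [-5.13, -2.6, -0.5], "turn": 0}, {"grip": 80, "linear": [-5.13, -2.6, -0.5], "turn": 0}, {"grip": 80, "linear": [-5.13, -2.6, 0], "turn": 0}, {"grip": 80, "linear": [-5.13, -2.6, 0], "turn": 0}, {"grip": 80, "linear": [-5.13, -2.6, 0], "turn": 0}])

```text
time: 27.12
eef_pos: [0.4782, -0.0321, 0.1315]
tool_rot: [180.0, 0.0, 90.1]
ft_force: [0.4, -0.5, 1.1]
opening: 0.0685
finger_force: 0.0
```

Call:
servo_tool(targets=[{"grip": 80, "linear": [-5.13, -2.6, 0], "turn": 0}, {"grip": 80, "linear": [-5.13, -2.6, 0], "turn": 0}, {"grip": 80, "linear": [-5.13, -2.6, 0], "turn": 0}, {"grip": 80, "linear": [-5.13, -2.6, 0], "turn": 0}, {"grip": 80, "linear": [-5.13, -2.6, 0], "turn": 0}])

```text
time: 27.75
eef_pos: [0.3482, -0.289, 0.1316]
tool_rot: [180.0, 0.0, 90.0]
ft_force: [0.7, -0.5, 0.3]
opening: 0.0683
finger_force: 0.0
```

Call:
servo_tool(targets=[{"grip": 80, "linear": [0, 0, 0], "turn": -10.7}, {"grip": 80, "linear": [0, 0, 0], "turn": -10.7}, {"grip": 80, "linear": [0, 0, 0], "turn": -10.7}, {"grip": 80, "linear": [0, 0, 0], "turn": -10.7}, {"grip": 80, "linear": [0, 0, 0], "turn": -10.7}])

```text
time: 28.38
eef_pos: [0.3492, -0.2873, 0.1313]
tool_rot: [-180.0, 0.0, 143.9]
ft_force: [0.0, 0.3, 0.4]
opening: 0.0685
finger_force: 0.0
```

Call:
servo_tool(targets=[{"grip": 80, "linear": [0, 0, 0], "turn": -10}, {"grip": 80, "linear": [0, 0, 3], "turn": 0}, {"grip": 80, "linear": [0, 0, 1], "turn": 0}, {"grip": 80, "linear": [0, 0, 0], "turn": 0}])

```text
time: 28.88
eef_pos: [0.3488, -0.2867, 0.0908]
tool_rot: [179.9, -0.1, 153.5]
ft_force: [-0.5, 0.4, 0.4]
opening: 0.0681
finger_force: 0.0
```

Run:
```python
from h import *
t=imaging.snapshot("top");s=imaging.snapshot("scene")
o=np.hstack([cv2.resize(t[225:325,350:450],(400,400),interpolation=cv2.INTER_CUBIC),cv2.resize(s[90:190,140:240],(400,400),interpolation=cv2.INTER_CUBIC)])
cv2.imwrite("pics/a6.png",o[:,:,::-1]);S=bot.read_state();p=S["eef_pos"];print(p,S["tool_rot"])
m=imaging.camera_model("scene")
f=lambda q:((cv2.projectPoints(np.float64([q]),m["rvec"],m["tvec"],m["K"],None)[0].ravel()-[140,90])*4+[400,0]).round()
a=np.radians(63.5);x=np.array([np.cos(a),np.sin(a),0]);n=np.array([-x[1],x[0],0]);O=np.array([.381,-.3025,.019])
print("run ends top",f(O+.055*x+[0,0,.019]),f(O-.055*x+[0,0,.019]),"branch end top",f(O+.046*n+[0,0,.019]),"end sides",f(O+.046*n+.019*x),f(O+.046*n-.019*x),"tips",f(p+.034*x-[0,0,.008]),f(p-.034*x-[0,0,.008]))
```

```text
[ 0.34951149 -0.28762737  0.09189256] [-1.79980897e+02  3.70065087e-02  1.53528923e+02]
run ends top [638. 231.] [541. 132.] branch end top [647. 146.] end sides [668. 182.] [635. 149.] tips [653. 135.] [592.  74.]
```

View pics/a6.png

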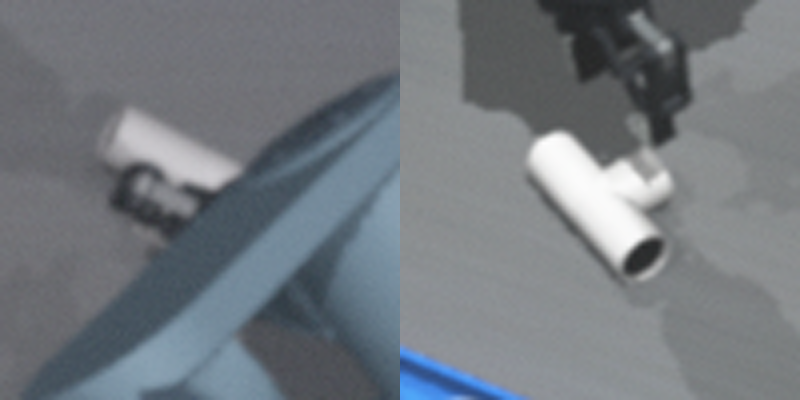

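Predicted tee features match the scene view within about 2 px: run end at (645,232), branch end at (648,150). Descend and grip the branch.

Call:
servo_tool(targets=[{"grip": 80, "linear": [0, 0, 3], "turn": 0}, {"grip": 80, "linear": [0, 0, 2.4], "turn": 0}, {"grip": 80, "linear": [0, 0, 1], "turn": 0}, {"grip": 80, "linear": [0, 0, 0.6], "turn": 0}, {"grip": 80, "linear": [0, 0, 0], "turn": 0}])

```text
time: 29.6
eef_pos: [0.3495, -0.2876, 0.0217]
tool_rot: [-180.0, 0.0, 153.5]
ft_force: [0.0, -0.4, -0.3]
opening: 0.0684
finger_force: 0.0
```

Call:
servo_tool(targets=[{"grip": 0, "linear": [0, 0, 0], "turn": 0}, {"grip": 0, "linear": [0, 0, 0], "turn": 0}, {"grip": 0, "linear": [0, 0, 0], "turn": 0}, {"grip": 0, "linear": [0, 0, 0], "turn": 0}, {"grip": 0, "linear": [0, 0, 0], "turn": 0}])

```text
time: 30.22
eef_pos: [0.3496, -0.2873, 0.0223]
tool_rot: [-180.0, 0.0, 153.6]
ft_force: [-0.3, 3.4, 8.1]
opening: 0.0366
finger_force: 58.6
```

Call:
servo_tool(targets=[{"grip": 0, "linear": [0, 0, -1], "turn": 0}, {"grip": 0, "linear": [0, 0, -2], "turn": 0}, {"grip": 0, "linear": [0, 0, -2], "turn": 0}, {"grip": 0, "linear": [0, 0, 0], "turn": 0}])

```text
time: 30.72
eef_pos: [0.35, -0.2884, 0.0729]
tool_rot: [-179.9, 0.2, 153.5]
ft_force: [-0.6, -0.5, -4.1]
opening: 0.0362
finger_force: 60.1
```

Run:
```python
from h import *
s=imaging.snapshot("scene")
cv2.imwrite("pics/a7.png",cv2.resize(s[70:190,120:260],(700,600),interpolation=cv2.INTER_CUBIC)[:,:,::-1]);S=bot.read_state();print(S["eef_pos"],S["tool_rot"],S["opening"],S["ft_force"],S["wrist_torque"])
```

```text
[ 0.34946869 -0.28769237  0.07185397] [-1.79944584e+02  8.97728670e-02  1.53535266e+02] 0.035907117117170276 [ 0.2863968  -0.1854049  -2.36686307] [ 0.01387457  0.10569051 -0.01749393]
```

View pics/a7.png

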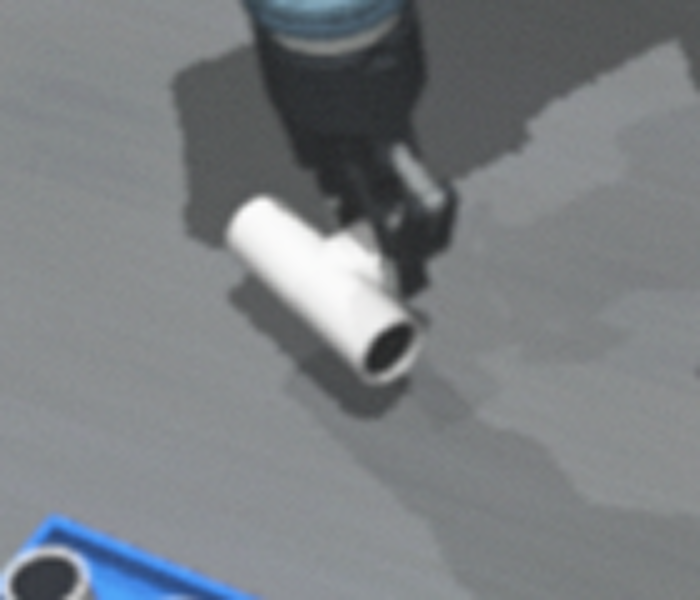

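The tee is held level, with its end cap at (390,345). Lift further, turn to yaw 181.5, and carry it to green.

Call:
servo_tool(targets=[{"grip": 0, "linear": [0, 0, -3.5], "turn": 0}, {"grip": 0, "linear": [0, 0, -3], "turn": 0}, {"grip": 0, "linear": [0, 0, 0], "turn": -6.5}, {"grip": 0, "linear": [0, 0, 0], "turn": -7}, {"grip": 0, "linear": [0, 0, 0], "turn": -7}])

```text
time: 31.4
eef_pos: [0.3486, -0.2866, 0.1351]
tool_rot: [179.9, -0.1, 174.3]
ft_force: [0.4, 0.3, -3.3]
opening: 0.0362
finger_force: 60.6
```

Call:
servo_tool(targets=[{"grip": 0, "linear": [0, 0, 0], "turn": -6}, {"grip": 0, "linear": [-3.62, 3.58, 0], "turn": 0}, {"grip": 0, "linear": [-3.62, 3.58, 0], "turn": 0}, {"grip": 0, "linear": [-3.62, 3.58, 0], "turn": 0}, {"grip": 0, "linear": [-3.62, 3.58, 0], "turn": 0}])

```text
time: 32.02
eef_pos: [0.4942, -0.1424, 0.135]
tool_rot: [180.0, -0.1, -180.0]
ft_force: [0.0, -0.6, -2.4]
opening: 0.0358
finger_force: 60.9
```

Call:
servo_tool(targets=[{"grip": 0, "linear": [-3.62, 3.58, 0], "turn": 0}, {"grip": 0, "linear": [-3.62, 3.58, 0], "turn": 0}, {"grip": 0, "linear": [-3.62, 3.58, 0], "turn": 0}, {"grip": 0, "linear": [-3.62, 3.58, 0], "turn": 0}, {"grip": 0, "linear": [0, 0, 0], "turn": -1.5}])

```text
time: 32.65
eef_pos: [0.6396, 0.0023, 0.1343]
tool_rot: [179.9, -0.1, -178.2]
ft_force: [-0.9, -1.5, -3.3]
opening: 0.0364
finger_force: 61.1
```

Call:
servo_tool(targets=[{"grip": 0, "linear": [0, 0, 3], "turn": 0}, {"grip": 0, "linear": [0, 0, 2], "turn": 0}, {"grip": 0, "linear": [0, 0, 0], "turn": 0}])

```text
time: 33.02
eef_pos: [0.6361, -0.0008, 0.0831]
tool_rot: [179.9, -0.4, -178.5]
ft_force: [-0.1, 0.5, -3.2]
opening: 0.0363
finger_force: 61.2
```

Run:
```python
from h import *
s=imaging.snapshot("scene")
cv2.imwrite("pics/a8.png",cv2.resize(s[190:330,170:320],(640,600),interpolation=cv2.INTER_CUBIC)[:,:,::-1]);S=bot.read_state();print(S["eef_pos"],S["tool_rot"],S["opening"])
```

```text
[ 0.6374289  -0.00097726  0.08489268] [ 1.79966638e+02 -1.75088352e-01 -1.78498540e+02] 0.03614863628020302
```

View pics/a8.png

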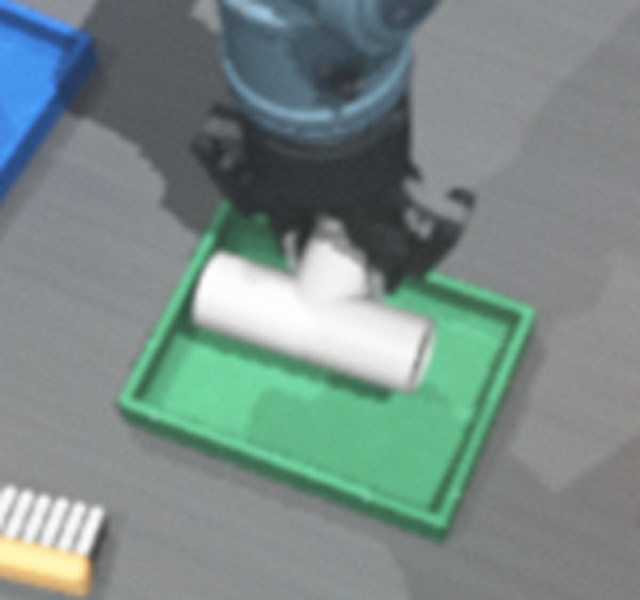

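The tee is over green with its run parallel to the long side. Lower it.

Call:
servo_tool(targets=[{"grip": 0, "linear": [0, 0, 2.5], "turn": 0}, {"grip": 0, "linear": [0, 0, 1.8], "turn": 0}, {"grip": 0, "linear": [0, 0, 0.8], "turn": 0}, {"grip": 0, "linear": [0, 0, 0.3], "turn": 0}, {"grip": 0, "linear": [0, 0, 0], "turn": 0}])

```text
time: 33.7
eef_pos: [0.639, -0.0008, 0.0327]
tool_rot: [-180.0, 0.0, -178.5]
ft_force: [0.5, 0.2, -2.4]
opening: 0.0362
finger_force: 61.0
```

Call:
servo_tool(targets=[{"grip": 0, "linear": [0, 0, 0.1], "turn": 0}, {"grip": 0, "linear": [0, 0, 0.1], "turn": 0}, {"grip": 0, "linear": [0, 0, 0.1], "turn": 0}, {"grip": 0, "linear": [0, 0, 0], "turn": 0}])

```text
time: 34.2
eef_pos: [0.6386, -0.0007, 0.0292]
tool_rot: [180.0, -0.0, -178.5]
ft_force: [0.1, -0.6, -3.2]
opening: 0.0364
finger_force: 61.0
```

Call:
servo_tool(targets=[{"grip": 0, "linear": [0, 0, 0.1], "turn": 0}, {"grip": 0, "linear": [0, 0, 0.1], "turn": 0}, {"grip": 0, "linear": [0, 0, 0], "turn": 0}])

```text
time: 34.58
eef_pos: [0.6385, -0.0007, 0.0271]
tool_rot: [180.0, -0.0, -178.5]
ft_force: [0.3, -0.1, -2.8]
opening: 0.0364
finger_force: 61.0
```

Call:
servo_tool(targets=[{"grip": 0, "linear": [0, 0, 0.1], "turn": 0}, {"grip": 0, "linear": [0, 0, 0], "turn": 0}])

```text
time: 34.83
eef_pos: [0.6387, -0.0007, 0.0265]
tool_rot: [-180.0, 0.0, -178.5]
ft_force: [-1.2, 0.5, -0.1]
opening: 0.0361
finger_force: 61.3
```

Touching. Release, lift away, and clear the view for a final look.

Call:
servo_tool(targets=[{"grip": 0, "linear": [0, 0, 0.05], "turn": 0}, {"grip": 70, "linear": [0, 0, 0], "turn": 0}, {"grip": 70, "linear": [0, 0, 0], "turn": 0}, {"grip": 70, "linear": [0, 0, 0], "turn": 0}, {"grip": 70, "linear": [0, 0, -2], "turn": 0}])

```text
time: 35.45
eef_pos: [0.6371, -0.0005, 0.0447]
tool_rot: [180.0, -0.2, -178.5]
ft_force: [0.7, 0.2, 0.5]
opening: 0.0599
finger_force: 0.0
```

Call:
servo_tool(targets=[{"grip": 70, "linear": [0, 0, -4], "turn": 0}, {"grip": 70, "linear": [0, 0, -6], "turn": 0}, {"grip": 70, "linear": [5, 0, -3], "turn": 0}, {"grip": 70, "linear": [5, 0, -3], "turn": 0}, {"grip": 70, "linear": [5, 0, 0], "turn": 0}])

```text
time: 36.08
eef_pos: [0.4893, -0.0052, 0.2101]
tool_rot: [-179.9, 0.4, -178.5]
ft_force: [-0.7, -0.1, 1.1]
opening: 0.0598
finger_force: 0.0
```

Call:
servo_tool(targets=[{"grip": 70, "linear": [5, 0, 0], "turn": 0}, {"grip": 70, "linear": [5, 0, 0], "turn": 0}, {"grip": 70, "linear": [0, 0, 0], "turn": 0}, {"grip": 70, "linear": [0, 0, 0], "turn": 0}])

```text
time: 36.58
eef_pos: [0.3898, -0.0077, 0.2073]
tool_rot: [-179.9, 0.2, -178.5]
ft_force: [0.3, 0.2, -0.0]
opening: 0.06
finger_force: 0.0
```

Run:
```python
from h import *
t=imaging.snapshot("top");s=imaging.snapshot("scene")
o=np.vstack([cv2.resize(t[120:300,110:450],(566,300),interpolation=cv2.INTER_CUBIC),cv2.resize(s[150:340,80:440],(566,300),interpolation=cv2.INTER_CUBIC)])
cv2.imwrite("pics/a9.png",o[:,:,::-1])
```

```text
(no output)
```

View pics/a9.png

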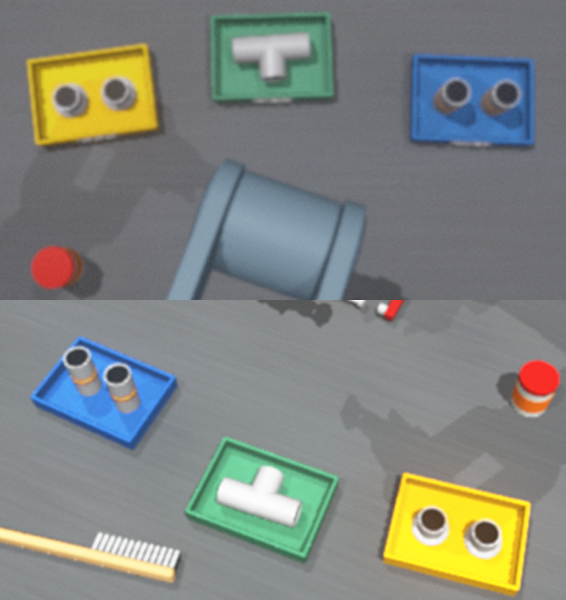

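All five parts sit in their trays, well inside the walls: tubes at (455,95) and (503,97), tee at (271,53), ferrules at (68,99) and (118,93). The tin is untouched at (55,267).

```bash
python3 -c "
from station import job
print(job.sign_off())"
```

```text
the job is handed in; nothing more can be done
None
```

The job is handed in at about 37 s: in the last picture both tubes stand in blue, both ferrules sit flange down in yellow, the tee lies flat in green and the tin is where it was; the sign-off returned no verdict.

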